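# Tare the portion scale for the steel cup

## Robot

A 6-joint arm with a two-finger parallel gripper is mounted at the origin on the work surface. World frame = base frame: x ahead of the robot, y to its left, z up, the work surface at z = 0. Lengths are in m, angles in rad, forces in N, time in s.
With the tool pointing down it reaches from about 0.3 to 0.75 m from the base axis. Payload 8.5 kg.
Tool frame: the origin (TCP) lies midway between the tips of the shut fingers; the grasp point (between the pads) lies 19 mm behind it; y points along the fingers, z is the direction in which the jaws open and shut, and the axes are right-handed (so a half turn about y gives the same grasp; the last joint's range is limited). The gripper opens to 85 mm and grips with 20 to 120 N. Pads are 22 mm wide; open, the fingers measure 114 mm over their backs; the gripper's body (76 mm by 85 mm) begins 54 mm behind the grasp point. The pads swing forward as they close: fully open they stand 13 mm farther back than shut.
Start: joints at [0.892, 0.381, 1.297, -0, 1.464, -0.215], TCP at [0.246, 0.492, 0.231] pointing down, gripper open.
Joint ranges: [-3.11, 3.11], [-0.89, 2.33], [0.22, 2.48], [-1.42, 4.56], [0.17, 2.85], [-2.88, 2.88]. Speed limits (rad/s): [2.39, 2.39, 3.14, 3.14, 3.14, 3.14].

## Interface

Orientations are given as a unit quaternion [w, x, y, z].
In Python, from cell import robot, vision gives the robot as it stands.
- The arm moves only by the tool arm_command, never from a script. Its argument "series" is a list of rows, each a list of 5 numbers: the finger opening in mm, from 0 to 85.4, then the shift along the tool's x, y, z in mm, then the turn about the tool's y in degrees. In form: [[hand, tx, ty, tz, roll], ...]. A call has 1 to 8 rows; each row is the pose to reach, as a shift and turn from the pose commanded when the call began, along the tool's axes at that moment; what a row does not reach only later rows make up. A row lasts 1/8 s, in which the tool goes at most 62.5 mm and 10.7 degrees, less where a joint would pass 70% of its speed; a pose out of reach is approached as far as the arm can. A call with a gripper value outside its range is refused whole. The fingers move at their own pace and stop on an object; "squeeze" is the grip in N (left out, the last holds). Time passes only in rows, so rows that repeat a pose let the fingers close. It gives the time, the measured TCP pose, the force and the opening at its end, in the units of the state.
- robot.observe(): the state, without advancing time (a new reading comes with each control period).
- vision.get_image(name): name is "side" or "top"; returns a dict with "frame" (384x512x3 uint8, blue, green, red), "range_z" (384x512 float32, m along the optical axis (not along the pixel's ray), 0 where there is no reading), "mtx" (3x3 intrinsics, pixels), "distortion" ([k1, k2, p1, p2, k3] as OpenCV has them; the pictures are not rectified), "cam_to_world" (4x4, takes a point from camera to world coordinates). Camera axes: x right, y down, z forward; pixel columns grow to the right and rows downward; lengths in m; the calibration is good to about 2 mm. A picture is of the moment at which its call begins.
- robot.job_done(): hands the job in, once; it reports no verdict.
The state is a dict: "t": time; "q": joint angles; "qd": joint speeds; "joint_torque": joint torques, N m; "tool_pos": TCP position; "eef_rot": TCP orientation; "ft_force": force on the tool from outside, world axes, zero at the start; "torque": the same for the moment, N m; "finger_gap": finger opening in m.
Only numpy, scipy, OpenCV 4.12 (cv2) and the standard library are available. Lean on these libraries where they do the work, as an engineer would, in place of code of your own. Each camera call takes 0.05 s, during which the arm holds its last target.

## Task

Stand the empty steel cup upright in the middle of the portion scale's platform and let go of it. Then tare the scale: with a light fingertip on the small exposed rim of the recessed thumbwheel, roll the wheel until the tare marker lines up with the pointer, and take the finger away. Be gentle with the scale (never press on it or on the wheel with more than about 15 N), and leave the jar, the bowl and the mill alone.

Things in the scene. Friction and masses are not known exactly. Their poses are not given: they have to be found in the camera images.
- scale: Mechanical portion scale, a grey box fixed to the table, 200 (its x) by 320 (its y) by 70 mm high; origin at the centre of its underside, x away from the robot at yaw 0, y left, z up. Flat deck 70 mm above the table. The weighing platform stands over the half at -y; the half at +y has the thumbwheel slot (side at -x) and the dial (side at +x).
- platform_top (a point): Centre of the upper face of the platform, a square steel plate 140 by 140 by 4 mm, 106 mm above the table when empty, at x -5, y -80 mm of the scale. It rides on a spring (0.4 N per mm, 20 mm travel) and sinks 4 to 9 mm under the cup. Axes as the scale's.
- wheel_slot (a point): Centre of the thumbwheel's slot, at deck level (70 mm above the table), axes as the scale's. A ribbed black wheel, 44 mm diameter, 14 mm thick, stands upright in it, axle along the scale's x; only the top of its rim shows, straight above this point. It stands 3 to 9 mm proud of the deck, differently each time and not measured: feel for it.
- wheel (a joint): Turn of the thumbwheel, rad; grows as the top of its rim goes to the scale's +y (left). 22 mm of rim moves the tare marker 10 mm the same way. Drag at the rim about 1.5 N: press some 3 N or more to roll it without slipping. The axle is sprung (5 N per mm pressed, 6 mm travel). It stays where left; use several strokes. Range -4 to 3.
- pointer (a point): Inner end, on the centre line, of the dial's load pointer: a thin black bar 20 mm long (from here to the scale's +x) and 3 mm wide, at deck level, in the +x half of the white dial card. It slides along the scale's y; load on the platform moves it to +y, 1 mm per mm of sinking. Axes as the scale's.
- tare_marker (a point): Centre line of the tare marker: a short black bar, 16 mm along the scale's x and 7 mm wide, with a point towards the pointer, at deck level in the -x half of the dial card. It slides along the scale's y, driven by the thumbwheel alone. In line when its y in the pointer's frame is 0; at the start it stands 6 to 18 mm to the -y side of the pointer, 10 to 27 mm once the cup is on.
- cup_center (a point): Centre of the empty steel cup (on its axis, 40 mm above its underside), z along its axis. A plain straight-walled open vessel, 56 mm outside diameter at the rim, 54 mm at the foot, 80 mm tall, wall 3 mm, 0.17 to 0.35 kg. It stands upright on the table to the robot's right of the scale.
- jar: Bystander: amber glass jar with a steel cap, 70 mm diameter, 110 mm tall; origin at the centre of its underside.
- bowl: Bystander: white ceramic bowl, 110 mm diameter, 45 mm tall; origin at the centre of its underside.
- mill: Bystander: turned wooden pepper mill, 56 mm diameter, 162 mm tall; origin at the centre of its underside.

How it is judged:
By the outcome, as a careful person would: the job done as asked, in the order asked, and still so for the second after the job is handed in, with the robot touching nothing.
It also fails if it takes over 54 s, if anything falls off the work surface, if the arm or the gripper's body presses on something with over 40 N, if the wrist force passes 120 N, or if a joint passes its speed limit or range.

## Working session

There is one attempt and no reset: what is moved stays moved. The work goes in short steps, Python scripts to look and compute and a tool call to move; the robot and the scene stay as the last step left them, time stands still between calls to the robot, and variables do not carry over. Pictures are saved under pics/ and viewed, and the job is handed in when it is done.

Besides the shell and the picture viewer there is one more tool, called after "Request:" in YAML: its name, and indented under it one key for each argument. arm_command: Moves the arm, as the interface text tells. Its arguments: {"type":"object","properties":{"series":{"type":"array"},"squeeze":{"type":"number"}},"required":["series"]}

```bash
ls; mkdir -p pics; python3 - <<'E'
from cell import robot, vision
import cv2,numpy as np
for n in("top","side"):
    d=vision.get_image(n); cv2.imwrite(f"pics/{n}0.png",d["frame"]); np.savez(f"{n}0.npz",**d)
    print(n,d["mtx"],d["distortion"],d["cam_to_world"])
print(robot.observe())
E
```

```text
pics
top [[400.74941482   0.         252.88054436]
 [  0.         400.74941482 197.45352169]
 [  0.           0.           1.        ]] [-0.12709501  0.          0.          0.          0.        ] [[-0.02132147 -0.98583166  0.16637711  0.35723706]
 [-0.99935859  0.01622637 -0.03192341  0.02774513]
 [ 0.02877142 -0.16695104 -0.98554531  1.16461914]
 [ 0.          0.          0.          1.        ]]
side [[356.8432045    0.         256.99231255]
 [  0.         356.8432045  193.5755805 ]
 [  0.           0.           1.        ]] [-0.05072301  0.          0.          0.          0.        ] [[ 0.82727443 -0.34021399  0.44706986  0.11529979]
 [-0.56160379 -0.47988439  0.67402682 -0.61178453]
 [-0.0147715  -0.80868128 -0.58806155  0.64478386]
 [ 0.          0.          0.          1.        ]]
{'t': 0.1, 'q': array([ 8.91697004e-01,  3.81139212e-01,  1.29812461e+00,  8.72577222e-06,
        1.46359125e+00, -2.15341106e-01]), 'qd': array([-0.00092035,  0.0004429 , -0.00249946, -0.00016398,  0.00047751,
       -0.00085478]), 'joint_torque': array([ 3.85505642e-03, -4.49217725e+01, -2.31653774e+01, -2.29878879e-04,
        3.72018680e-03, -1.15868659e-05]), 'tool_pos': array([0.2458856 , 0.49170366, 0.23078819]), 'eef_rot': array([-0.68778065,  0.68858287, -0.16269398,  0.16230241]), 'ft_force': array([-0.2612571 ,  0.29626341, -0.60687773]), 'torque': array([-0.00262141,  0.05047817, -0.0024755 ]), 'finger_gap': 0.08563084128393787}
```

View pics/top0.png

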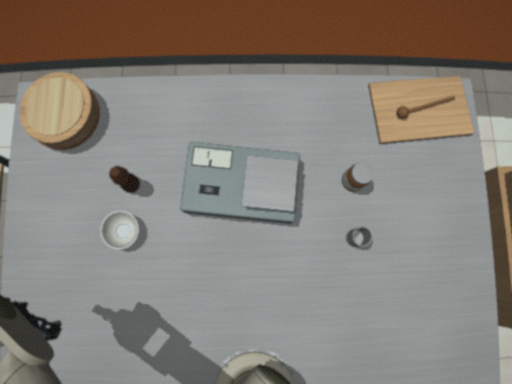

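View pics/side0.png

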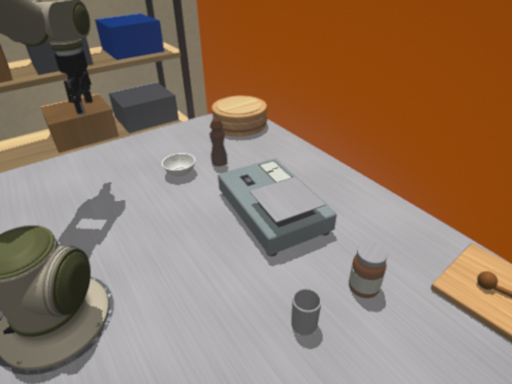

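The top view shows the cup at about (360,237), the jar at (360,177), the scale around (241,182), the bowl at (121,230) and the mill at (125,178). Next I'll measure them.

```bash
cat > h.py <<'E'
import numpy as np,cv2
def cloud(d):
    h,w=d["range_z"].shape
    u,v=np.meshgrid(np.arange(w),np.arange(h))
    p=cv2.undistortPoints(np.stack([u,v],-1).reshape(-1,1,2).astype(float),d["mtx"],d["distortion"]).reshape(h,w,2)
    z=d["range_z"]; P=np.dstack([p[...,0]*z,p[...,1]*z,z])
    T=d["cam_to_world"]; return P@T[:3,:3].T+T[:3,3]
def ray(d,uv,z):
    p=cv2.undistortPoints(np.array(uv,float).reshape(-1,1,2),d["mtx"],d["distortion"]).reshape(-1,2)
    T=d["cam_to_world"]; r=np.c_[p,np.ones(len(p))]@T[:3,:3].T
    return T[:3,3]+r*((z-T[2,3])/r[:,2])[:,None]
def proj(d,P):
    T=np.linalg.inv(d["cam_to_world"]); 
    return cv2.projectPoints(np.atleast_2d(np.array(P,float)),cv2.Rodrigues(T[:3,:3])[0],T[:3,3],d["mtx"],d["distortion"])[0].reshape(-1,2)
E
python3 - <<'E'
from h import *
for n in("top","side"):
    d=dict(np.load(f"{n}0.npz")); C=cloud(d)
    x,y,z=C[...,0],C[...,1],C[...,2]
    ok=d["range_z"]>0
    print(n,"table z",np.median(z[ok&(abs(z)<.02)]))
    m=ok&(abs(x-.5)<.3)&(abs(y)<.5)&(z>.02)&(z<.3)
    nl,lab=cv2.connectedComponents(m.astype(np.uint8))
    for i in range(1,nl):
        s=lab==i
        if s.sum()<40: continue
        P=C[s]; print(i,s.sum(),P.min(0).round(3),P.max(0).round(3),np.median(P,0).round(3))
    for nm,lo,hi in(("deck",.064,.078),("plat",.1,.112)):
        s=m&(z>lo)&(z<hi)&(abs(y-.05)<.25)
        P=C[s]; r=cv2.minAreaRect((P[:,:2]*1000).astype(np.float32)); print(nm,r,np.median(P[:,2]))
d=dict(np.load("top0.npz"))
cv2.imwrite("pics/zoom0.png",cv2.resize(d["frame"][135:230,175:305],None,fx=6,fy=6,interpolation=cv2.INTER_CUBIC))
E
```

```text
top table z -0.0009752196438739258
1 490 [0.73  0.458 0.02 ] [0.8   0.5   0.093] [0.768 0.48  0.074]
2 69 [ 0.787 -0.498  0.02 ] [ 0.8   -0.452  0.055] [ 0.793 -0.47   0.042]
10 110 [ 0.728 -0.456  0.02 ] [ 0.792 -0.397  0.026] [ 0.753 -0.418  0.021]
31 8047 [ 0.473 -0.143  0.02 ] [0.706 0.193 0.111] [0.582 0.026 0.07 ]
32 657 [ 0.566 -0.341  0.02 ] [ 0.631 -0.275  0.115] [ 0.594 -0.299  0.106]
33 522 [0.574 0.324 0.02 ] [0.628 0.374 0.163] [0.594 0.341 0.114]
34 562 [0.409 0.315 0.02 ] [0.514 0.427 0.049] [0.467 0.389 0.035]
35 270 [ 0.403 -0.334  0.02 ] [ 0.456 -0.277  0.084] [ 0.429 -0.314  0.06 ]
37 102 [0.205 0.419 0.248] [0.24  0.449 0.3  ] [0.229 0.439 0.292]
deck ((590.366943359375, 25.54071044921875), (317.92730712890625, 200.0742645263672), 83.13924407958984) 0.06920241207896516
plat ((576.3432006835938, -52.41426086425781), (140.37213134765625, 141.0332794189453), 83.14714813232422) 0.10490766779245964
side table z 0.0022844818458766514
3 139 [0.203 0.419 0.248] [0.235 0.454 0.3  ] [0.223 0.443 0.273]
4 376 [0.73  0.458 0.021] [0.8   0.5   0.095] [0.767 0.479 0.06 ]
5 571 [0.573 0.324 0.02 ] [0.626 0.369 0.167] [0.593 0.339 0.094]
6 481 [0.406 0.315 0.02 ] [0.514 0.428 0.051] [0.464 0.396 0.037]
7 6669 [ 0.471 -0.142  0.02 ] [0.703 0.195 0.112] [ 0.553 -0.049  0.073]
8 1498 [ 0.564 -0.343  0.02 ] [ 0.631 -0.277  0.114] [ 0.581 -0.32   0.086]
9 1402 [ 0.713 -0.5    0.02 ] [ 0.8   -0.393  0.057] [ 0.765 -0.457  0.022]
10 1043 [ 0.4   -0.333  0.02 ] [ 0.455 -0.277  0.084] [ 0.425 -0.307  0.058]
deck ((587.5449829101562, 28.337844848632812), (322.73284912109375, 199.75631713867188), 83.17053985595703) 0.07260616406137066
plat ((574.18212890625, -51.11199188232422), (142.03269958496094, 141.9185791015625), 83.14663696289062) 0.10832635126191703
```

View pics/zoom0.png

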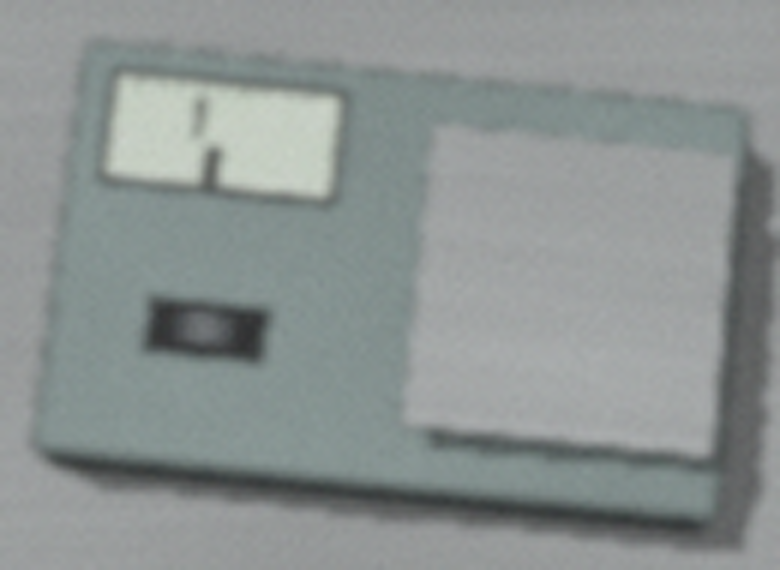

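```bash
cat >> h.py <<'E'
from scipy.spatial.transform import Rotation as Ro
def R_of(s):
    w,x,y,z=s["eef_rot"]; return Ro.from_quat([x,y,z,w]).as_matrix()
def togo(s,p,yaw=None):
    R=R_of(s); d=R.T@(np.array(p)-s["tool_pos"])*1000
    cur=np.degrees(np.arctan2(R[1,2],R[0,2]))
    r=None if yaw is None else -((yaw-cur+90)%180-90)
    print("shift",d.round(1),"yaw",round(cur,2),"roll",r, "tilt ty.z",R[2,1].round(5))
E
python3 - <<'E'
from h import *
from scipy.optimize import least_squares
from cell import robot
for n in("top","side"):
    d=dict(np.load(f"{n}0.npz")); C=cloud(d); dz=C[...,2]-(-.001 if n=="top" else .0023)
    s=(dz>.074)&(dz<.09)&(abs(C[...,0]-.43)<.05)&(abs(C[...,1]+.305)<.05)
    P=C[s][:,:2]; r=least_squares(lambda c:np.hypot(*(P-c).T)-.0268,[.43,-.305],loss="soft_l1",f_scale=.002)
    print(n,s.sum(),r.x,np.hypot(*(P-r.x).T).round(3)[:12])
    s=(dz>.015)&(dz<.07)&(abs(C[...,0]-.43)<.05)&(abs(C[...,1]+.305)<.05)
    P=C[s][:,:2]; f=np.hypot(*(P-[.429,-.305]).T)>.022;P=P[f]
    r=least_squares(lambda c:np.hypot(*(P-c).T)-.0276,[.43,-.305],loss="soft_l1",f_scale=.002)
    print(" wall",s.sum(),r.x)
d=dict(np.load("top0.npz"))
print("slot,marker,pointer",ray(d,[[175+207/6,135+328/6],[175+212/6,135+170/6],[175+200/6,135+118/6]],.070).round(4))
s=robot.observe(); print(R_of(s).round(4)); togo(s,[.428,-.305,.2],0)
E
```

```text
top 84 [ 0.42855117 -0.30538348] [0.027 0.027 0.027 0.026 0.025 0.025 0.024 0.024 0.024 0.026 0.026 0.027]
 wall 184 [ 0.42767542 -0.30407562]
side 203 [ 0.42713933 -0.30522186] [0.027 0.028 0.027 0.026 0.026 0.027 0.027 0.025 0.025 0.026 0.027 0.026]
 wall 799 [ 0.42713716 -0.30536557]
slot,marker,pointer [[0.5659 0.1123 0.07  ]
 [0.6412 0.1098 0.07  ]
 [0.6665 0.1154 0.07  ]]
[[ 8.944e-01 -8.000e-04  4.473e-01]
 [-4.473e-01 -1.000e-03  8.944e-01]
 [-3.000e-04 -1.000e+00 -1.200e-03]]
shift [ 519.3   31.4 -631.1] yaw 63.43 roll 63.42856746726948 tilt ty.z -1.0
```

Request:
arm_command:
  series:
    - [85,519,0,-631,70.3]
    - [85,519,0,-631,70.3]
    - [85,519,0,-631,70.3]
    - [85,519,0,-631,70.3]
    - [85,519,0,-631,70.3]
    - [85,519,0,-631,70.3]
    - [85,519,0,-631,70.3]
    - [85,519,0,-631,70.3]
  squeeze: 30

```text
t: 1.1
tool_pos: [0.3573, 0.0024, 0.2314]
eef_rot: [-0.469, 0.469, -0.529, 0.529]
ft_force: [2.4, 0.3, 0.3]
finger_gap: 0.0848
```

```bash
python3 -c "
from h import *
from cell import robot
s=robot.observe();print(s['t'],s['tool_pos'],s['q']);togo(s,[.428,-.305,.15],-6.86)"
```

```text
1.1 [0.35725921 0.00243018 0.2313947 ] [-3.28440360e-01  3.34001132e-02  1.76031659e+00  1.60734745e-04
  1.34751078e+00 -2.07156684e-01]
shift [296.6  81.4 107.4] yaw -6.95 roll -0.09108130821701366 tilt ty.z -1.0
```

Request:
arm_command:
  series:
    - [85,297,81,107,0]
    - [85,297,81,107,0]
    - [85,297,81,107,0]
    - [85,297,81,107,0]
    - [85,297,81,107,0]
    - [85,297,81,107,0]
    - [85,297,81,107,0]

```text
t: 1.98
tool_pos: [0.4278, -0.3031, 0.1498]
eef_rot: [0.469, -0.469, 0.53, -0.529]
ft_force: [-0.7, 1.2, -0.1]
finger_gap: 0.085
```

```bash
python3 -c "
from h import *
from cell import robot
s=robot.observe();print(s['t'],s['tool_pos'],s['q']);togo(s,[.428,-.305,.15],-6.86);togo(s,[.428,-.305,.032],-6.86)"
```

```text
1.975 [ 0.42775179 -0.30309452  0.1497842 ] [-8.42575393e-01  4.12781695e-01  1.50042343e+00  1.41235352e-04
  1.22998134e+00 -7.21879361e-01]
shift [ 1.9 -0.2  0.5] yaw -6.92 roll -0.05804760145352361 tilt ty.z -1.0
shift [  2.  117.8   0.6] yaw -6.92 roll -0.05804760145352361 tilt ty.z -1.0
```

Request:
arm_command:
  series:
    - [85,2,40,0.5,0]
    - [85,2,85,0.5,0]
    - [85,2,118,0.5,0]
    - [85,2,118,0.5,0]
    - [50,2,118,0.5,0]
    - [50,2,118,0.5,0]
    - [50,2,118,0.5,0]
    - [50,2,118,0.5,0]
  squeeze: 30

```text
t: 2.98
tool_pos: [0.4288, -0.3056, 0.0341]
eef_rot: [-0.469, 0.469, -0.528, 0.53]
ft_force: [-1.6, 1.3, 6.7]
finger_gap: 0.054
```

Request:
arm_command:
  series:
    - [50,0,0,0,0]
    - [50,0,0,0,0]

```text
t: 3.22
tool_pos: [0.4288, -0.3056, 0.0341]
eef_rot: [-0.469, 0.469, -0.528, 0.53]
ft_force: [-1.4, 1.7, 6.9]
finger_gap: 0.0543
```

```bash
python3 -c "
from h import *
from cell import robot,vision
s=robot.observe();print(s['t'],s['tool_pos'],s['ft_force'],s['finger_gap']);togo(s,[.428,-.305,.2],-6.86)
d=vision.get_image('side');cv2.imwrite('pics/side1.png',d['frame'][180:384,200:456].repeat(3,0).repeat(3,1)[:600])"
```

```text
3.225 [ 0.42878013 -0.30556529  0.03412058] [-1.40963517  1.73314777  6.87808966] 0.05427189797885182
shift [  -0.2 -165.9   -0.5] yaw -6.87 roll -0.007159630127787864 tilt ty.z -1.0
```

View pics/side1.png

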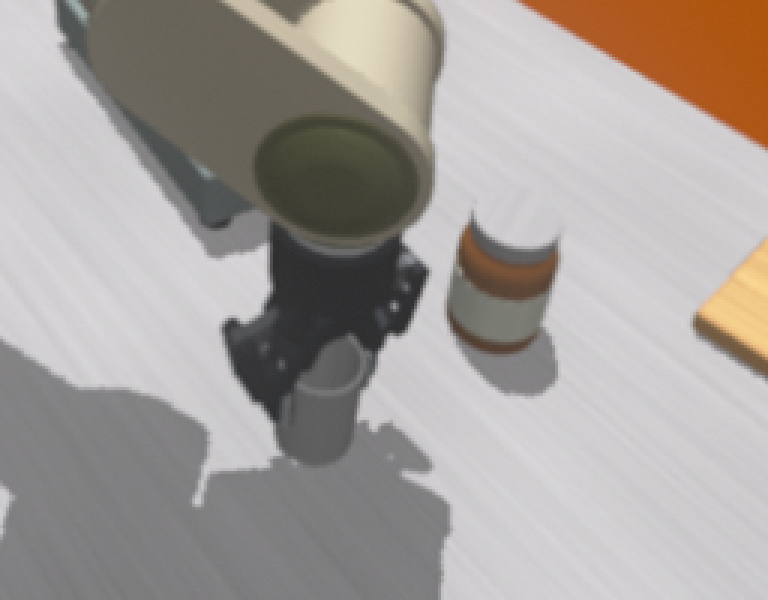

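Request:
arm_command:
  series:
    - [50,0,-20,0,0]
    - [50,0,-60,0,0]
    - [50,0,-110,0,0]
    - [50,0,-150,0,0]
    - [50,0,-150,0,0]

```text
t: 3.9
tool_pos: [0.4291, -0.3059, 0.1859]
eef_rot: [-0.469, 0.469, -0.526, 0.532]
ft_force: [1.0, -0.2, -2.1]
finger_gap: 0.054
```

```bash
python3 -c "
from h import *
from cell import robot,vision
s=robot.observe();print(s['t'],s['tool_pos'],s['ft_force'],s['finger_gap']);togo(s,[.575,-.052,.184],-6.86)
"
```

```text
3.9 [ 0.42905739 -0.30594599  0.18591122] [ 1.0148988  -0.21080359 -2.08532912] 0.054038365767124195
shift [-269.6    1.2  114.5] yaw -6.86 roll -0.003855480216273577 tilt ty.z -0.99997
```

Request:
arm_command:
  series:
    - [50,-30,0,13,0]
    - [50,-80,0,34,0]
    - [50,-130,0,55,0]
    - [50,-180,0,76,0]
    - [50,-230,0,98,0]
    - [50,-260,0,110,0]
    - [50,-270,0,114.5,0]
    - [50,-270,0,114.5,0]

```text
t: 4.9
tool_pos: [0.5739, -0.0509, 0.1817]
eef_rot: [0.469, -0.47, 0.529, -0.529]
ft_force: [0.9, -0.1, -2.1]
finger_gap: 0.0543
```

```bash
python3 -c "
from h import *
from cell import robot,vision
s=robot.observe();print(s['t'],s['tool_pos'],s['ft_force'],s['finger_gap']);togo(s,[.575,-.052,.143],-6.86)
np.save('st.npy',s['tool_pos'])
for n in('side','top'):
  d=vision.get_image(n);np.savez(n+'2.npz',**d)
  C=cloud(d);z=C[...,2]
  m=(z>.145)&(abs(C[...,0]-.575)<.06)&(abs(C[...,1]+.05)<.06)&(z<.24)
d=dict(np.load('side2.npz'));cv2.imwrite('pics/side2.png',cv2.resize(d['frame'][90:290,180:380],None,fx=3,fy=3))"
```

```text
4.9 [ 0.57391377 -0.05093937  0.18169047] [ 0.89503867 -0.1169313  -2.14891864] 0.0542902815324603
shift [ 0.9 38.7  1.3] yaw -6.84 roll 0.02006432016855797 tilt ty.z -1.0
```

View pics/side2.png

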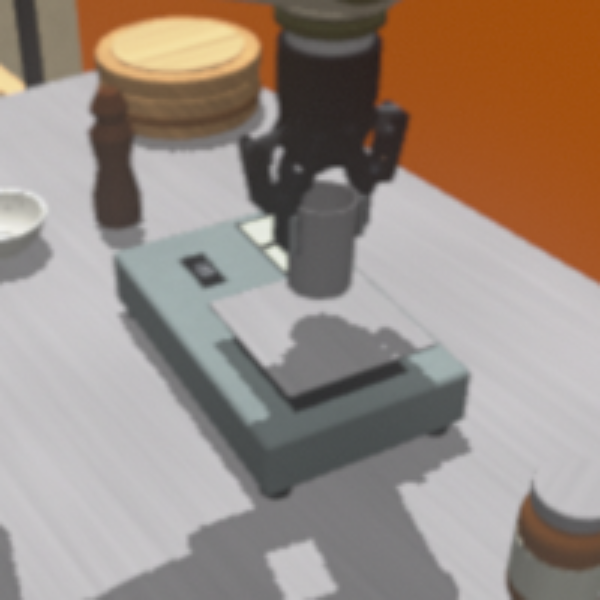

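Request:
arm_command:
  series:
    - [50,1,10,1.3,0]
    - [50,1,20,1.3,0]
    - [50,1,30,1.3,0]
    - [50,1,38,1.3,0]
    - [50,1,42,1.3,0]
    - [50,1,45,1.3,0]
    - [50,1,47,1.3,0]
    - [50,1,47,1.3,0]

```text
t: 6.0
tool_pos: [0.5755, -0.0521, 0.1355]
eef_rot: [-0.469, 0.469, -0.529, 0.529]
ft_force: [-1.1, 0.3, -0.1]
finger_gap: 0.0538
```

```bash
python3 -c "
from h import *
from cell import robot,vision
s=robot.observe();print(s['t'],s['tool_pos'],s['ft_force'],s['finger_gap'])
d=vision.get_image('side');np.savez('side3.npz',**d)
cv2.imwrite('pics/side3.png',cv2.resize(d['frame'][90:290,180:380],None,fx=3,fy=3))"
```

```text
6.0 [ 0.57547608 -0.05205506  0.13548044] [-1.14031961  0.29196041 -0.12584682] 0.053776103187693595
```

View pics/side3.png

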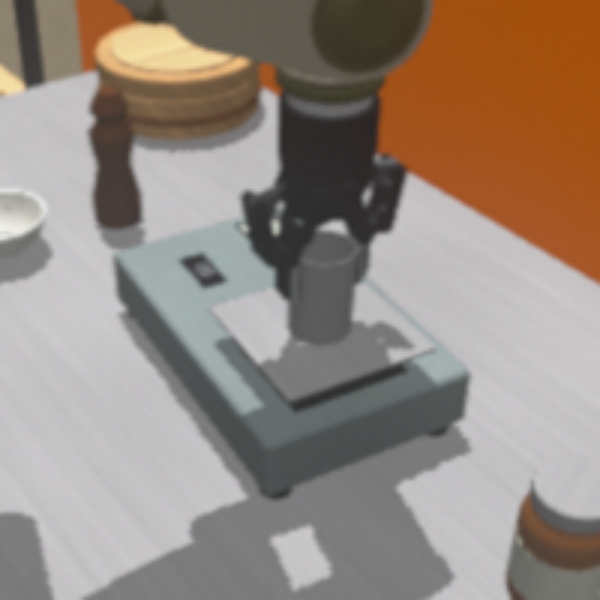

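The cup is standing on the sunk platform and the wrist force is about zero, so I'll release it.

Request:
arm_command:
  series:
    - [58,0,0,0,0]
    - [64,0,0,0,0]
    - [72,0,0,0,0]
    - [85,0,0,0,0]
    - [85,0,0,0,0]
    - [85,0,-20,0,0]
    - [85,0,-60,0,0]
    - [85,0,-100,0,0]

```text
t: 7.05
tool_pos: [0.5753, -0.052, 0.2364]
eef_rot: [0.469, -0.469, 0.529, -0.529]
ft_force: [0.3, -0.6, 0.8]
finger_gap: 0.0849
```

```bash
python3 -c "
from h import *
from cell import robot,vision
s=robot.observe();print(s['t'],s['tool_pos'],s['ft_force'],s['finger_gap'])
d=vision.get_image('side');np.savez('side4.npz',**d)
cv2.imwrite('pics/side4.png',cv2.resize(d['frame'][90:290,180:380],None,fx=3,fy=3))"
```

```text
7.05 [ 0.57530451 -0.0520207   0.2364008 ] [ 0.27283142 -0.64312077  0.83867101] 0.08489089156998383
```

View pics/side4.png

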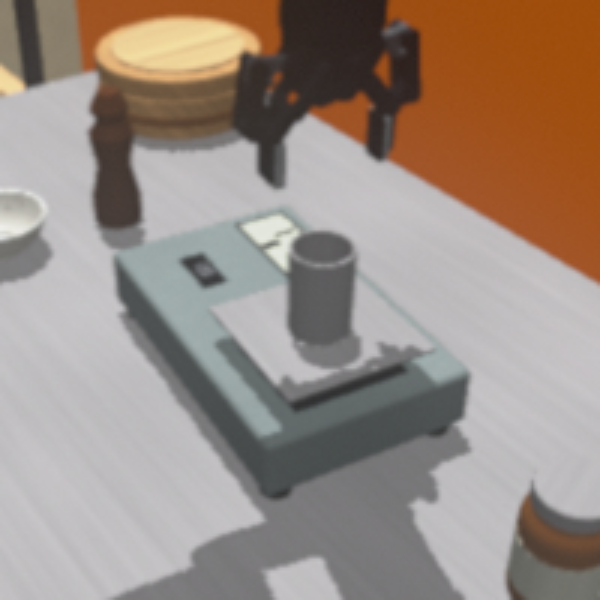

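```bash
python3 -c "
from h import *
from cell import robot
d=dict(np.load('side4.npz'))
print(ray(d,[[180+204/3,90+269/3]],.070+.0023))
print(proj(d,[[.566,.112,.0723]]))
f=cv2.resize(d['frame'][160:200,230:290],None,fx=12,fy=12,interpolation=cv2.INTER_CUBIC);cv2.imwrite('pics/z4.png',f)
s=robot.observe();y=np.array([.1194,.9928,0]);togo(s,np.array([.566,.112,.12])-.008*y,-6.86)
"
```

```text
[[0.56767751 0.11584376 0.0723    ]]
[[248.23872369 180.46118307]]
shift [-154.2  121.7  -31.6] yaw -6.86 roll -0.004567672940069656 tilt ty.z -0.99996
```

View pics/z4.png

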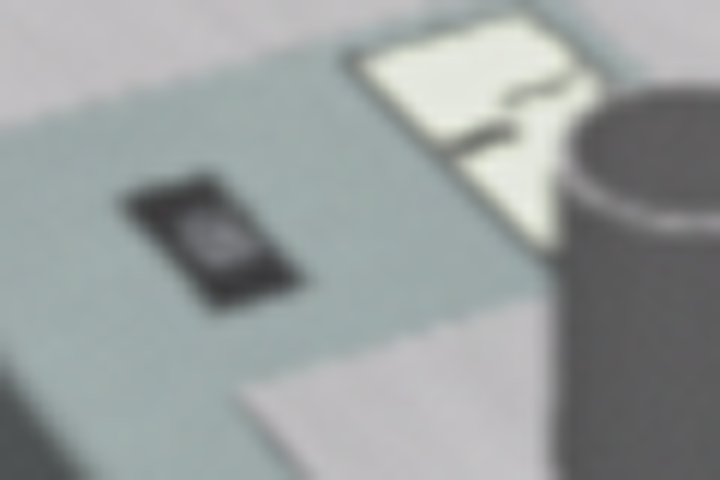

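Request:
arm_command:
  series:
    - [0,-40,0,-8,0]
    - [0,-90,0,-18,0]
    - [0,-130,10,-27,0]
    - [0,-154,40,-31.6,0]
    - [0,-154,80,-31.6,0]
    - [0,-154,115,-31.6,0]
    - [0,-154,122,-31.6,0]
    - [0,-154,122,-31.6,0]

```text
t: 8.1
tool_pos: [0.5629, 0.1045, 0.114]
eef_rot: [-0.469, 0.469, -0.529, 0.529]
ft_force: [-0.8, -0.1, 0.2]
finger_gap: -0.0003
```

```bash
cat > st.py <<'E'
from h import *
from cell import robot
s=robot.observe();X=np.array([.9928,-.1194,0]);Y=np.array([.1194,.9928,0]);S=np.array([.566,.1125,.07])
e=(s['tool_pos']-S)*1000
print('t',s['t'],'slot frame mm',(e@X).round(2),(e@Y).round(2),e[2].round(2),'F',(s['ft_force']@X).round(2),(s['ft_force']@Y).round(2),s['ft_force'][2].round(2),'gap',round(s['finger_gap'],4),'yaw',np.degrees(np.arctan2(R_of(s)[1,2],R_of(s)[0,2])).round(2))
E
python3 st.py;python3 -c "
from h import *
from cell import vision
for n in('side','top'):
  d=vision.get_image(n);np.savez(n+'5.npz',**d)
  f=d['frame'][90:290,180:380] if n=='side' else d['frame'][110:240,150:320]
  cv2.imwrite('pics/%s5.png'%n,cv2.resize(f,None,fx=3,fy=3))"
```

```text
t 8.1 slot frame mm -2.12 -8.29 43.95 F -0.75 -0.23 0.23 gap -0.0003 yaw -6.88
```

View pics/side5.png

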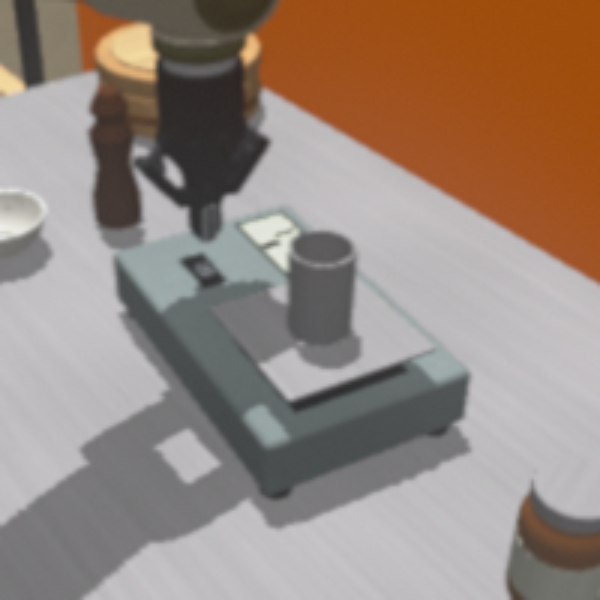

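View pics/top5.png

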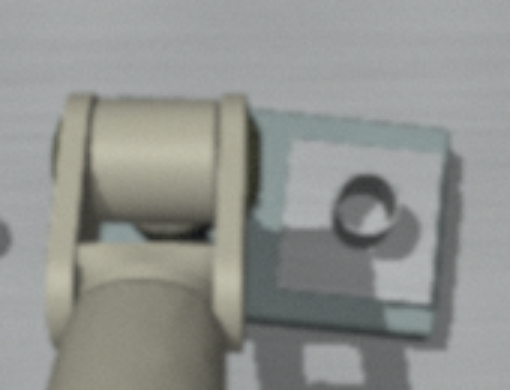

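```bash
cat > dial.py <<'E'
import sys
from h import *
def rect(d,zo,k=8):
    # k px/mm image in scale frame: rows: x from 110 to 30 (mm, from scale origin), cols: y 150..20
    c=np.array([.589,.027]);a=np.radians(-6.86);X=np.array([np.cos(a),np.sin(a)]);Y=np.array([-np.sin(a),np.cos(a)])
    xs=np.arange(100,25,-1/k);ys=np.arange(150,20,-1/k)
    P=c+xs[:,None,None]*X/1000+ys[None,:,None]*Y/1000
    P=np.dstack([P,np.full(P.shape[:2],.07+zo)]).reshape(-1,3)
    uv=proj(d,P).reshape(len(xs),len(ys),2).astype(np.float32)
    return xs,ys,cv2.remap(d["frame"] ,uv[...,0],uv[...,1],cv2.INTER_CUBIC)
if __name__=="__main__":
    d=dict(np.load(sys.argv[1])); zo=.0023 if 'side' in sys.argv[1] else -.001
    xs,ys,im=rect(d,zo,6); cv2.imwrite(sys.argv[2],im)
E
python3 dial.py top0.npz pics/d0.png;python3 dial.py side4.npz pics/d4.png
```

```text
(no output)
```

View pics/d0.png

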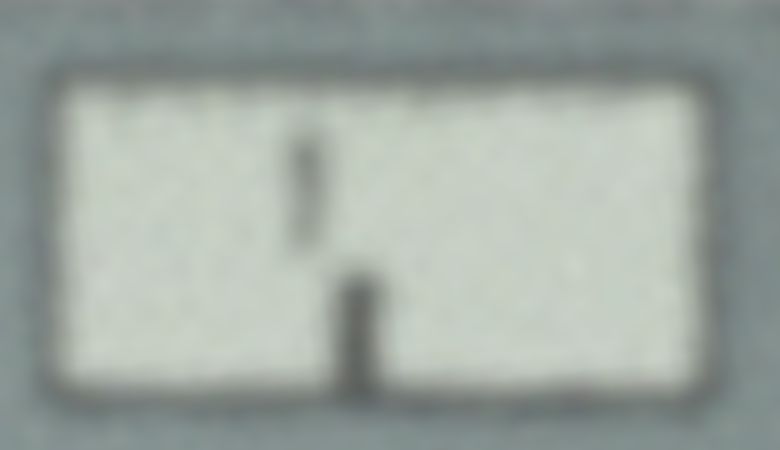

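View pics/d4.png

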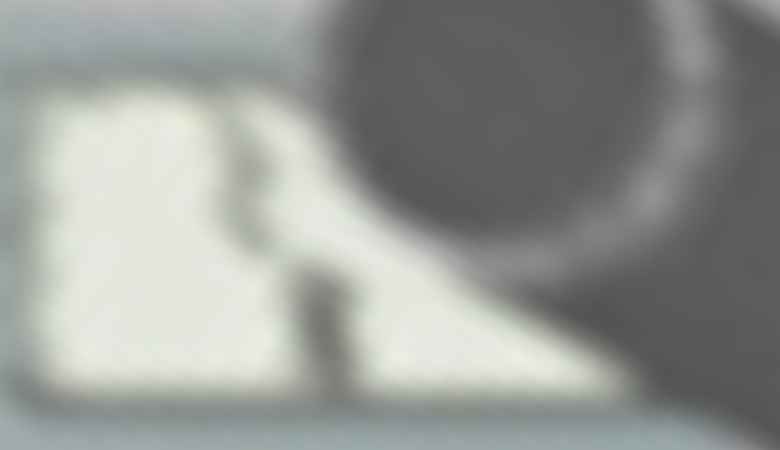

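Request:
arm_command:
  series:
    - [0,0,15,2,0]
    - [0,0,28,2,0]
    - [0,0,33,2,0]
    - [0,0,33,2,0]

```text
t: 8.7
tool_pos: [0.5643, 0.1044, 0.0798]
eef_rot: [0.469, -0.469, 0.529, -0.529]
ft_force: [0.1, 0.2, -0.2]
finger_gap: 0.0003
```

```bash
python3 st.py
```

```text
t 8.7 slot frame mm -0.69 -8.29 9.84 F 0.02 0.23 -0.16 gap 0.0003 yaw -6.87
```

Request:
arm_command:
  series:
    - [0,0,1,0.5,0]
    - [0,0,1,0.5,0]

```text
t: 8.95
tool_pos: [0.5652, 0.1043, 0.0796]
eef_rot: [-0.469, 0.469, -0.529, 0.529]
ft_force: [-0.4, -0.1, -0.6]
finger_gap: 0.0003
```

Request:
arm_command:
  series:
    - [0,0,1,0,0]
    - [0,0,1,0,0]

```text
t: 9.2
tool_pos: [0.565, 0.1043, 0.0783]
eef_rot: [0.469, -0.469, 0.529, -0.529]
ft_force: [-0.9, -0.3, -0.6]
finger_gap: 0.0001
```

Request:
arm_command:
  series:
    - [0,0,1,0,0]
    - [0,0,1,0,0]

```text
t: 9.45
tool_pos: [0.565, 0.1043, 0.0772]
eef_rot: [0.469, -0.469, 0.529, -0.529]
ft_force: [0.1, 0.7, -0.5]
finger_gap: -0.0
```

Request:
arm_command:
  series:
    - [0,0,1,0,0]
    - [0,0,1,0,0]

```text
t: 9.7
tool_pos: [0.5649, 0.1043, 0.0762]
eef_rot: [0.469, -0.469, 0.529, -0.529]
ft_force: [-0.4, 0.4, 0.3]
finger_gap: 0.0002
```

Request:
arm_command:
  series:
    - [0,0,0.7,0,0]
    - [0,0,0.7,0,0]

```text
t: 9.95
tool_pos: [0.565, 0.1043, 0.0756]
eef_rot: [0.469, -0.469, 0.529, -0.529]
ft_force: [0.6, 0.2, -0.6]
finger_gap: -0.0002
```

Request:
arm_command:
  series:
    - [0,0,0.7,0,0]
    - [0,0,0.7,0,0]

```text
t: 10.2
tool_pos: [0.5649, 0.1043, 0.0749]
eef_rot: [0.469, -0.469, 0.529, -0.529]
ft_force: [-1.0, 0.2, 0.6]
finger_gap: -0.0004
```

Request:
arm_command:
  series:
    - [0,0,0.6,0,0]
    - [0,0,0.6,0,0]

```text
t: 10.45
tool_pos: [0.565, 0.1043, 0.0744]
eef_rot: [-0.469, 0.469, -0.529, 0.529]
ft_force: [-0.2, -0.8, 1.9]
finger_gap: -0.0004
```

Request:
arm_command:
  series:
    - [0,0,0.6,0,0]
    - [0,0,0.6,0,0]

```text
t: 10.7
tool_pos: [0.5651, 0.1043, 0.0739]
eef_rot: [-0.469, 0.469, -0.529, 0.529]
ft_force: [-0.5, 0.1, 3.6]
finger_gap: 0.0
```

Contact has been felt at about 4.5 mm proud, so I'll press slightly more and start a stroke.

Request:
arm_command:
  series:
    - [0,0,0.4,0,0]
    - [0,-2,0.4,0,0]
    - [0,-4,0.4,0,0]
    - [0,-6,0.4,0,0]

```text
t: 11.2
tool_pos: [0.5657, 0.1101, 0.0737]
eef_rot: [-0.469, 0.469, -0.529, 0.529]
ft_force: [-1.8, -1.6, 5.6]
finger_gap: -0.0001
```

```bash
python3 st.py
```

```text
t 11.2 slot frame mm 0.01 -2.4 3.66 F -1.58 -1.8 5.61 gap -0.0001 yaw -6.87
```

Request:
arm_command:
  series:
    - [0,-2,0,0,0]
    - [0,-4,0,0,0]
    - [0,-6,0,0,0]
    - [0,-8,0,0,0]
    - [0,-10,0,0,0]
    - [0,-10,0,0,0]

```text
t: 11.95
tool_pos: [0.567, 0.1202, 0.0737]
eef_rot: [-0.469, 0.469, -0.529, 0.529]
ft_force: [-2.0, -0.9, 6.2]
finger_gap: 0.0005
```

```bash
python3 st.py; python3 -c "
from h import *
from cell import vision
d=vision.get_image('side');np.savez('side6.npz',**d)";python3 dial.py side6.npz pics/d6.png
```

```text
t 11.95 slot frame mm 0.03 7.76 3.69 F -1.91 -1.14 6.21 gap 0.0005 yaw -6.86
```

View pics/d6.png

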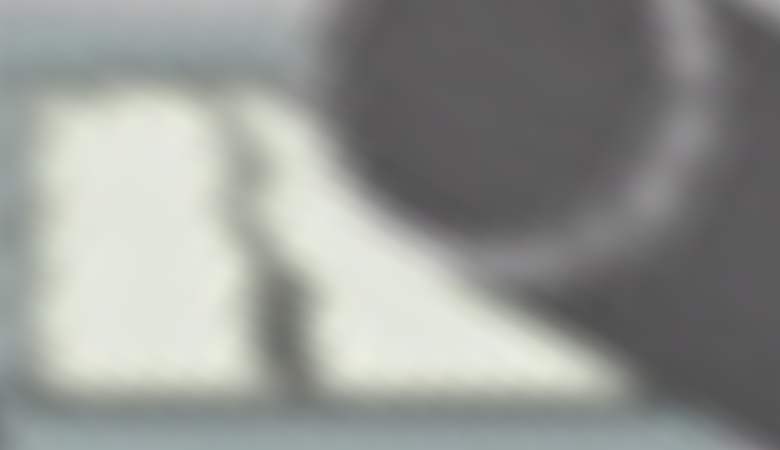

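Request:
arm_command:
  series:
    - [0,0,-5,0,0]
    - [0,8,-5,0,0]
    - [0,16,-5,0,0]
    - [0,16,-2,0,0]
    - [0,16,-1,0,0]
    - [0,16,0,0,0]
    - [0,16,0,0,0]

```text
t: 12.88
tool_pos: [0.5651, 0.1043, 0.0736]
eef_rot: [-0.469, 0.469, -0.529, 0.529]
ft_force: [-1.8, -2.5, 4.2]
finger_gap: -0.0002
```

```bash
python3 st.py
```

```text
t 12.875 slot frame mm 0.06 -8.28 3.59 F -1.45 -2.68 4.24 gap -0.0002 yaw -6.86
```

Request:
arm_command:
  series:
    - [0,-2,0,0,0]
    - [0,-4,0,0,0]
    - [0,-6,0,0,0]
    - [0,-8,0,0,0]
    - [0,-10,0,0,0]
    - [0,-12,0,0,0]
    - [0,-12,0,0,0]

```text
t: 13.75
tool_pos: [0.5665, 0.1167, 0.0737]
eef_rot: [-0.469, 0.469, -0.529, 0.529]
ft_force: [-0.8, -0.8, 5.8]
finger_gap: -0.0002
```

```bash
python3 st.py; python3 -c "
from h import *
from cell import vision
d=vision.get_image('side');np.savez('side7.npz',**d)";python3 dial.py side7.npz pics/d7.png
```

```text
t 13.75 slot frame mm 0.04 4.2 3.73 F -0.72 -0.9 5.84 gap -0.0002 yaw -6.86
```

View pics/d7.png

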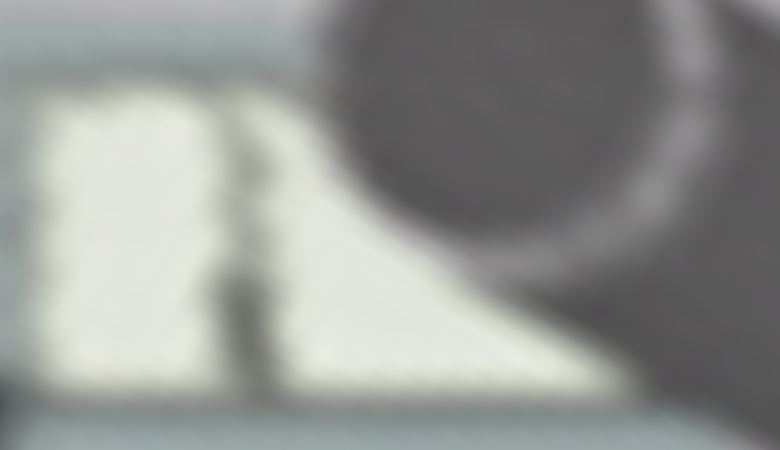

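Request:
arm_command:
  series:
    - [0,0,-10,0,0]
    - [0,0,-50,0,0]
    - [0,0,-90,-20,0]
    - [0,0,-110,-60,0]
    - [0,0,-110,-110,0]
    - [0,0,-110,-150,0]
    - [0,0,-110,-160,0]
    - [0,0,-110,-160,0]

```text
t: 14.8
tool_pos: [0.4079, 0.1355, 0.1838]
eef_rot: [-0.47, 0.469, -0.529, 0.529]
ft_force: [0.6, -1.2, 1.2]
finger_gap: -0.0001
```

```bash
python3 st.py; python3 -c "
from h import *
from cell import vision
F=[]
for n in('side','top'):
  for i in range(5):
    d=vision.get_image(n);F.append(d['frame'].astype(float))
  d['frame']=np.mean(F,0).clip(0,255).astype(np.uint8);F=[]
  np.savez(n+'8.npz',**d)
cv2.imwrite('pics/top8.png',d['frame'])";python3 dial.py side8.npz pics/d8s.png;python3 dial.py top8.npz pics/d8t.png
```

```text
t 14.8 slot frame mm -159.71 4.0 113.77 F 0.73 -1.08 1.17 gap -0.0001 yaw -6.85
```

View pics/d8t.png

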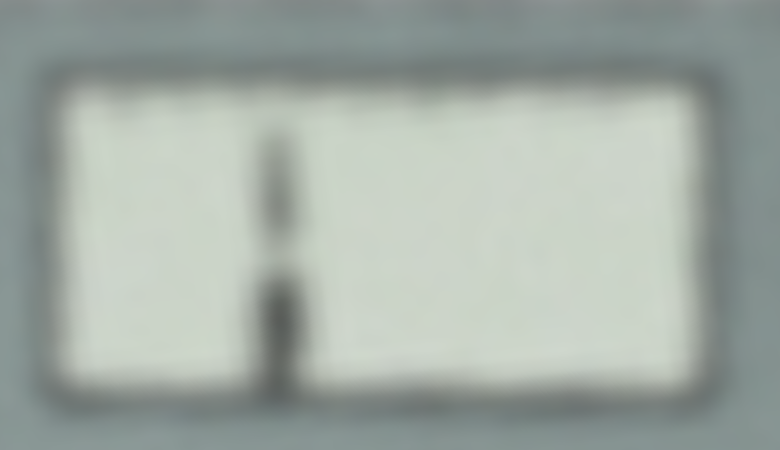

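View pics/top8.png

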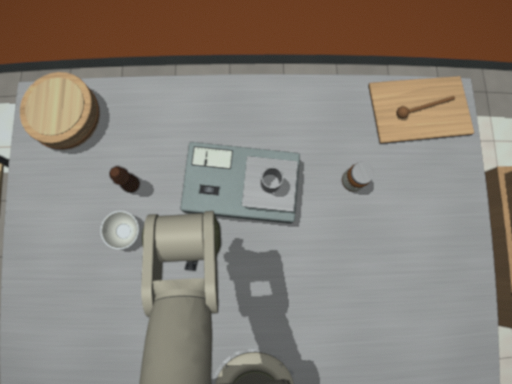

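```bash
cat > meas.py <<'E'
import sys
from dial import *
def cen(xs,ys,g,x0,x1,y0,y1):
    r=(xs<x1)&(xs>x0);c=(ys>y0)&(ys<y1)
    p=g[r][:,c].mean(0);q=ys[c]; b=np.median(np.r_[p[:12],p[-12:]]); w=np.clip(b-p-2,0,None);return (w*q).sum()/w.sum()
for f in sys.argv[1:]:
    d=dict(np.load(f));xs,ys,im=rect(d,.0023 if 'side' in f else -.001,6);g=im.astype(float).mean(2)
    P=[ -b for b in []]
    for nm,x0,x1 in(("ptr",62,78),("mk",38,52)):
        bands=np.linspace(x0,x1,4)
        r=(xs<x1)&(xs>x0);c=(ys>60)&(ys<137);k=ys[c][np.argmin(g[r][:,c].mean(0))]
        print(f,nm,round(k,1),[round(cen(xs,ys,g,a,b,k-9,k+9),2) for a,b in zip(bands,bands[1:])],"all",round(cen(xs,ys,g,x0,x1,k-9,k+9),2))
    r=(xs<80)&(xs>35)
    for a,b in((36,50),(50,64),(64,80)):
        r=(xs<b)&(xs>a);p=g[r].mean(0);L=p[(ys>136)];R=p[ys<40]
        print("  edge",a,ys[ys>136][np.argmax(np.gradient(cv2.GaussianBlur(L[None],(0,0),4)[0]))].round(2),ys[ys<40][np.argmin(np.gradient(cv2.GaussianBlur(R[None],(0,0),4)[0]))].round(2))
E
python3 meas.py top0.npz top8.npz
```

```text
top0.npz ptr 98.8 [np.float64(98.66), np.float64(98.69), np.float64(98.8)] all 98.72
top0.npz mk 90.5 [np.float64(90.72), np.float64(90.74), np.float64(90.3)] all 90.59
  edge 36 138.67 33.67
  edge 50 139.67 34.17
  edge 64 139.0 33.83
top8.npz ptr 103.8 [np.float64(103.53), np.float64(103.82), np.float64(103.97)] all 103.75
top8.npz mk 103.3 [np.float64(103.58), np.float64(103.32), np.float64(103.35)] all 103.41
  edge 36 139.0 34.0
  edge 50 139.5 34.5
  edge 64 139.17 33.83
```

```bash
python3 meas.py side8.npz; python3 - <<'E'
from h import *
from scipy.optimize import least_squares
c=np.array([.589,.027]);a=np.radians(-6.86);X=np.array([np.cos(a),np.sin(a)]);Y=np.array([-np.sin(a),np.cos(a)])
for n,zo in(("top",-.001),("side",.0023)):
    d=dict(np.load(n+"8.npz"));C=cloud(d);z=C[...,2]-zo
    near=(abs(C[...,0]-.575)<.06)&(abs(C[...,1]+.052)<.06)
    s=near&(z>.172)&(z<.2);P=C[s][:,:2]
    r=least_squares(lambda q:np.hypot(*(P-q).T)-.0268,[.575,-.052],loss="soft_l1",f_scale=.002).x
    pl=near&(z>.09)&(z<.11); print(n,"rim z",np.median(z[s]).round(4),"plat z",np.median(z[pl]).round(4),"cup in scale",((r-c)@X).round(4),((r-c)@Y).round(4),"want -.005 -.080")
    R=cv2.minAreaRect((C[(z>.095)&(z<.107)&(abs(C[...,0]-.575)<.09)&(abs(C[...,1]+.052)<.09)][:,:2]*1000).astype(np.float32));print(R, r)
E
```

```text
side8.npz ptr 75.2 [np.float64(72.44), np.float64(81.85), np.float64(83.77)] all 73.56
side8.npz mk 108.8 [np.float64(108.33), np.float64(109.08), np.float64(109.16)] all 108.86
  edge 36 142.67 39.83
  edge 50 142.83 38.17
  edge 64 142.83 33.0
top rim z 0.1797 plat z 0.1012 cup in scale -0.0048 -0.0804 want -.005 -.080
((576.146240234375, -52.28973388671875), (139.96585083007812, 140.65162658691406), 83.15122985839844) [ 0.57464684 -0.05227511]
side rim z 0.1777 plat z 0.1011 cup in scale -0.0067 -0.0801 want -.005 -.080
((574.3189086914062, -50.65343475341797), (142.37217712402344, 141.78488159179688), 82.94087982177734) [ 0.57273007 -0.0517459 ]
```

```bash
sed 's/(ys>60)/(ys>100)/' meas.py > meas2.py; python3 meas2.py side8.npz side4.npz; python3 st.py
```

```text
side8.npz ptr 109.5 [np.float64(109.5), np.float64(108.81), np.float64(109.61)] all 109.28
side8.npz mk 108.8 [np.float64(108.33), np.float64(109.08), np.float64(109.16)] all 108.86
  edge 36 142.67 39.83
  edge 50 142.83 38.17
  edge 64 142.83 33.0
side4.npz ptr 109.3 [np.float64(109.53), np.float64(108.83), np.float64(109.6)] all 109.29
side4.npz mk 100.0 [np.float64(95.6), np.float64(96.32), np.float64(96.6)] all 96.17
  edge 36 142.67 39.83
  edge 50 142.83 38.0
  edge 64 143.0 33.17
t 15.3 slot frame mm -159.84 3.76 113.21 F -0.14 0.26 0.71 gap -0.0001 yaw -6.88
```

View pics/d8s.png

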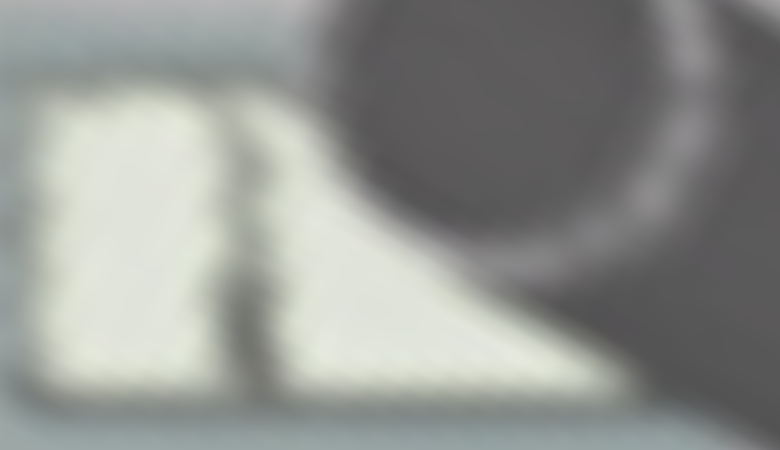

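Both cameras put the marker 0.3 to 0.4 mm short of the pointer, which is about the limit of what I can measure. The cup is centred and the arm is clear, so I'm handing the job in.

```bash
python3 -c "
from cell import robot
print(robot.job_done())"
```

```text
the job is handed in; nothing more can be done
None
```

The cup is standing in the middle of the platform, released, and the scale is tared. I handed the job in at about 15.3 s of the 54 s allowed. No verdict came back.

- **Cup:** It is upright. The top camera puts it 0.5 mm from the platform centre; the side camera puts it about 1.7 mm off. The two cameras differ by about 2 mm, which is their stated calibration error.
- **Load reading:** The platform sank about 5 mm under the cup, and the pointer moved about 5 mm, so the two agree.
- **Tare:** I felt the wheel about 4.5 mm proud of the deck and rolled it in two strokes, about 28 mm of rim in total. The highest force I read was about 6 N; readings came only at the end of each move, so a brief higher peak would not show.
- **Alignment:** The marker reads 0.3 mm (top camera) and 0.4 mm (side camera) to the -y side of the pointer. That is about the limit of the pictures, so I did not correct it further. One side-camera reading was wrong because it picked up the cup instead of the pointer; I limited the search area and measured again.
- **Final state:** The arm is about 11 cm above the scale's deck and 16 cm back from the wheel, touching nothing. I never moved near enough to touch the jar, bowl or mill.

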